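# Build the staggered tray stand for the next run

### The arm

A 7-joint arm with a two-finger parallel gripper is mounted at the origin on a cart in front of the work surface, level with it; the furniture and walls round the work are solid. World frame = base frame: x ahead of the robot, y to its left, z up, the work surface at z = 0. Lengths are in mm, angles in rad, forces in N, time in s.
With the tool pointing down it reaches from about 425 to 950 mm from the base axis. Payload 4.7 kg.
Tool frame: the origin (TCP) lies midway between the tips of the shut fingers; the grasp point (between the pads) lies 19 mm behind it; z points along the fingers, x is the direction in which the jaws open and shut, and the axes are right-handed (so a half turn about z gives the same grasp; the last joint's range is limited). The gripper opens to 87 mm and grips with 3 to 60 N. Pads are 19 mm wide; open, the fingers measure 117 mm over their backs; the gripper's body (75 mm by 190 mm) begins 51 mm behind the grasp point.
Start: joints at [-1.241, 0.469, -0.049, 1.532, 0.024, 1.141, -0.082], TCP at [236.988, 632.049, 222.573] pointing down, gripper open.
Joint ranges: [-2.59, 2.59], [-0.33, 1.99], [-1.39, 1.29], [0.1, 2.45], [-1.04, 4.18], [0.21, 1.99], [-2.66, 2.66]. Speed limits (rad/s): [2.57, 2.57, 3.14, 3.14, 3.14, 3.14, 3.14].

### API

Orientations are given as [roll, pitch, yaw] about the fixed x, y, z axes, in that order (R = Rz(yaw) Ry(pitch) Rx(roll)).
In Python, from plant import bot gives the robot as it stands.
- The arm moves only by the tool servo_tool, never from a script. Its argument "motion" is one flat list of numbers, 7 for each row, row after row: the shift along the world's x, y, z in m, then the turn, a rotation vector about the world's x, y, z in rad, then the opening, from 0 (shut) to 1 (fully open). In form: [dx, dy, dz, wx, wy, wz, jaw, dx, dy, dz, wx, wy, wz, jaw, ...]. A call has exactly 10 rows; each row is the pose to reach, as a shift and turn from the pose measured when the call began; what a row does not reach only later rows make up. A row lasts 1/8 s, in which the tool goes at most 62.5 mm and 10.7 degrees, less where a joint would pass 70% of its speed; a pose out of reach is approached as far as the arm can. A call with a gripper value outside its range is refused whole. The fingers move at their own pace and stop on an object; "force" is the grip in N (left out, the last holds). Time passes only in rows, so rows that repeat a pose let the fingers close, or fill a call up. It gives the time, the measured TCP pose, the force and the opening at its end, in the units of the state.
- bot.get_state(): the state, without advancing time (a new reading comes with each control period).
- bot.snapshot(name): name is "scene" or "top"; returns the picture (480x640x3 uint8, red, green, blue); there is no depth.
- bot.calibration(name): a dict with "vfov" (degrees; the focal length in pixels is half the picture's height over the tangent of half this angle, whatever the lens; pixels are square), "cx", "cy" (the principal point, pixels), "dist" ([k1, k2, p1, p2, k3] as OpenCV has them; the pictures are not rectified), "R" (3x3) and "t" (3): a world point X has camera coordinates R X + t. Camera axes: x right, y down, z forward; pixel columns grow to the right and rows downward; lengths in mm; the calibration is good to about 2 mm. A picture is of the moment at which its call begins. calibration takes no time and is no camera call.
- bot.close_job(): hands the job in, once; it reports no verdict.
Trained networks look in the newest picture that a camera, given by its name, has taken for a name from the list of things; names that differ only in an ending like _2 or _b are one class to them, and where a whole thing is asked for, a point or a joint stands for the part that bears it (a point fixed in the world has none). Each returns a list of dicts, best first, with "conf" (0 to 1); they miss things now and then, are a little off and sometimes report something else, mostly with a low value. They report only what shows in the picture. A call takes as long as a camera call.
- bot.boxes_of(camera, thing): "location" ([x, y, z] in mm, in the coordinates of the camera as it stood for that picture, good to about 4 mm: the middle of the surface that is visible of it).
The state is a dict: "time": time; "joint_pos": joint angles; "qvel": joint speeds; "effort": joint torques, N m; "tcp_pos": TCP position; "eef_rot": TCP orientation; "contact_force": force on the tool from outside, world axes, zero at the start; "torque": the same for the moment, N m; "width": opening from 0.0 (shut) to 1.0 (fully open).
Only numpy, scipy, OpenCV 4.12 (cv2) and the standard library are available. Lean on these libraries where they do the work, as an engineer would, in place of code of your own. Each camera call takes 0.05 s, during which the arm holds its last target.

### The job

Build the staggered sample stand on the fixed white tray: lay the blue tray along it, on its rims, shifted lengthways by 60 mm so that it overhangs the end by the tape roll, then lay the yellow tray on the blue one, shifted back so that it stands straight above the white tray. Then stand the orange-capped jar in the open end of the blue tray, and last the teal-capped tube in the yellow tray, at the end next to the jar. Keep jar and tube upright, leave the small white bottle where it is, and let go of everything.

Things in the scene. Friction and masses are not known exactly. Their poses are not given: they have to be found in the camera images.
- base: White open tray fixed to the bench, 66 mm wide (x) by 165 mm long (y) by 28 mm high, same shape as the loose trays. Origin at the centre of its underside, on the bench; x across it, away from the robot, y along its length, to the left; turned by up to 0.25 rad.
- blue_tray_c (a point): Blue open moulded tray, 66 mm wide (x) by 165 mm long (y) by 28 mm high, side walls 8 mm, end walls 5 mm, floor 4 mm thick, both ends alike, 0.16 kg (may vary). Loose, empty, on the bench. Point at its middle, half-way up (14 mm above its underside); z up, y along its length.
- yellow_tray_c (a point): Yellow open moulded tray, 66 mm wide (x) by 165 mm long (y) by 28 mm high, side walls 8 mm, end walls 5 mm, floor 4 mm thick, both ends alike, 0.16 kg (may vary). Loose, empty, on the bench. Point at its middle, half-way up (14 mm above its underside); z up, y along its length.
- jar_c (a point): Small jar with an orange screw cap, 53 mm high, body 38 mm and cap 41 mm in diameter (cap is the top 15 mm), 0.09 kg. Loose, upright on the bench. Point at its centre, 26.5 mm above its underside; z up.
- tube_c (a point): Sample tube with a teal screw cap, 95 mm high, body 34 mm and cap 41 mm in diameter (cap is the top 20 mm), 0.06 kg. Loose, upright on the bench. Point at its centre, 47.5 mm above its underside; z up.
- tape: Roll of brown paper tape lying flat, 84 mm across, 18 mm high, fixed; it lies in front of one end of the white tray and marks that end. Origin at the centre of its underside.
- cap: White bottle cap, 40 mm across, 19 mm high, fixed; it lies in front of the other end of the white tray, the one without the tape. Origin at the centre of its underside.
- bottle_c (a point): Small white reagent bottle with a white cap, 50 mm across, 100 mm high, loose; to be left alone. Point at its centre, 50 mm above its underside.

How it is judged:
By the outcome, as a careful person would: the job done as asked, in the order asked, and still so for the second after the job is handed in, with the robot touching nothing.
It also fails if it takes over 109 s, if anything falls off the work surface, if the arm or the gripper's body presses on something with over 40 N, if the wrist force passes 120 N, or if a joint passes its speed limit or range.

## Working session

There is one attempt and no reset: what is moved stays moved. The work goes in short steps, Python scripts to look and compute and a tool call to move; the robot and the scene stay as the last step left them, time stands still between calls to the robot, and variables do not carry over. Pictures are saved under pics/ and viewed, and the job is handed in when it is done.

Besides the shell and the picture viewer there is one more tool, called after ">>>" as name(argument=value, ...), one argument or row to a line, values as JSON. servo_tool: Moves the arm, as the interface text tells. Its arguments: {"type":"object","properties":{"motion":{"type":"array"},"force":{"type":"number"}},"required":["motion"]}

```bash
ls; mkdir -p pics; cat > h.py <<'E'
import numpy as np, cv2
from plant import bot
def snap(cam,name):
    im=bot.snapshot(cam); cv2.imwrite(f'pics/{name}.png',im[:,:,::-1]); return im
def K(c):
    f=240/np.tan(np.radians(c['vfov'])/2); return np.array([[f,0,c['cx']],[0,f,c['cy']],[0,0,1.]])
def proj(cam,P):
    c=bot.calibration(cam); r,_=cv2.Rodrigues(np.array(c['R'],float))
    return cv2.projectPoints(np.array(P,float).reshape(-1,3),r,np.array(c['t'],float),K(c),np.array(c['dist'],float))[0].reshape(-1,2)
def back(cam,uv,z):
    c=bot.calibration(cam); R=np.array(c['R']);t=np.array(c['t'])
    n=cv2.undistortPoints(np.array(uv,float).reshape(-1,1,2),K(c),np.array(c['dist'],float)).reshape(-1,2)
    d=np.c_[n,np.ones(len(n))]@R; o=-R.T@t
    return o+d*((z-o[2])/d[:,2])[:,None]
def find(cam,thing):
    c=bot.calibration(cam); R=np.array(c['R']);t=np.array(c['t'])
    return [(round(d['conf'],2),np.round(R.T@(np.array(d['location'])-t),1)) for d in bot.boxes_of(cam,thing)]
E
python3 - <<'E'
from h import *
print(bot.get_state())
for c in ['scene','top']:
    snap(c,c+'0')
    k=bot.calibration(c); print(c,-np.array(k['R']).T@np.array(k['t']),k['vfov'],k['dist'])
    for n in ['base','blue_tray_c','yellow_tray_c','jar_c','tube_c','tape','cap','bottle_c']: print(n,find(c,n))
E
```

```text
pics
{'time': 0.0, 'joint_pos': array([-1.24087655,  0.46944512, -0.04859174,  1.53367882,  0.0241195 ,
        1.14099768, -0.08226735]), 'qvel': array([ 0.0016991 , -0.00052476,  0.00029508, -0.00028701, -0.00046916,
       -0.00034514,  0.00070256]), 'effort': array([-8.76363774e-04, -5.07972944e+01, -8.11474468e-02, -2.36163336e+01,
       -6.13613985e-02,  3.77553888e-02,  1.76094904e-04]), 'tcp_pos': array([236.82811552, 631.45556681, 221.50334985]), 'eef_rot': array([3.14150260e+00, 1.94051686e-03, 1.21204570e+00]), 'contact_force': array([ 0.00810611, -0.72209249, -0.4287744 ]), 'torque': array([-0.03149149,  0.01795651, -0.00572157]), 'width': 1.0048762410454264}
scene [-138.34901626 -795.70157359  660.3211273 ] 48.543787798803 [-0.12070697  0.          0.          0.          0.        ]
base [(0.65, array([510.5, 101.2,  14.4]))]
blue_tray_c []
yellow_tray_c [(0.86, array([ 434.6, -238.8,   16.3])), (0.25, array([ 613.6, -234.8,   62.7]))]
jar_c [(0.58, array([562.9, 365.6,  34.2]))]
tube_c [(0.59, array([ 609.5, -238.3,   61.7]))]
tape [(0.9, array([413. , 150.4,  17.9])), (0.36, array([562.7, 365. ,  34.8]))]
cap [(0.65, array([419.5,  50.9,  13.1]))]
bottle_c [(0.56, array([663.9, -65.5,  52.5]))]
top [ 432.87246538   64.34685511 1047.76926496] 56.67248380549866 [-0.00648995  0.          0.          0.          0.        ]
base [(0.68, array([505.6, 100.8,   8.4]))]
blue_tray_c []
yellow_tray_c []
jar_c [(0.6, array([569.7, 372.6,  51. ]))]
tube_c [(0.67, array([ 617.8, -221.8,   93.7]))]
tape [(0.77, array([418.7, 160.1,  17.5]))]
cap [(0.57, array([418.1,  47. ,   3.9]))]
bottle_c [(0.8, array([665.1, -48.6,  72.2])), (0.71, array([ 439.3, -251.3,    4.7]))]
```

View pics/scene0.png

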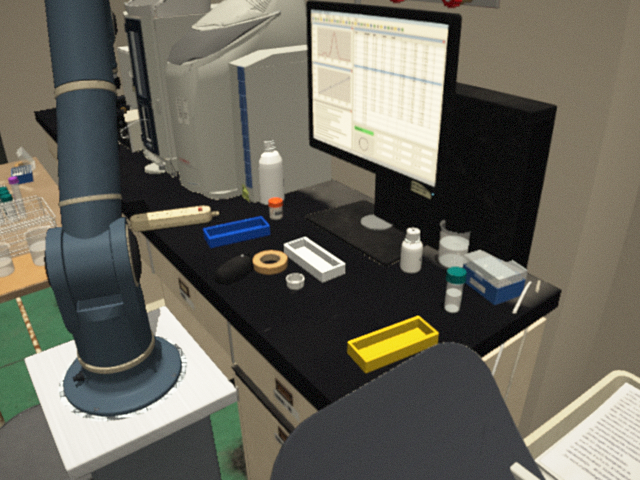

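View pics/top0.png

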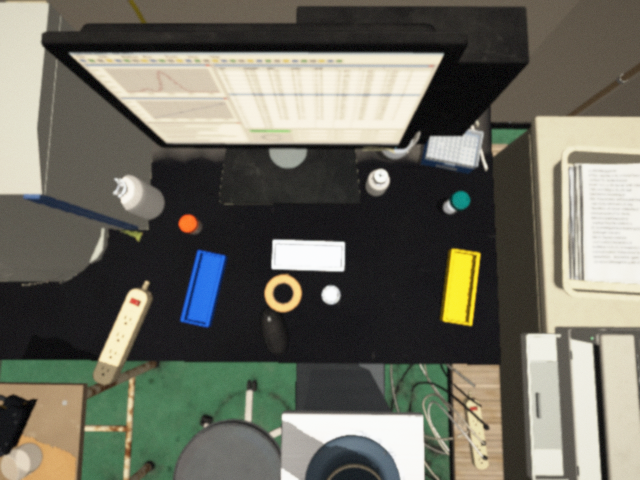

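The top view shows the white tray at (308,255), blue at (203,288), yellow at (461,287), jar at (188,224), tube cap at (460,200), tape at (283,293), cap at (331,295), bottle at (377,181) and a tall bottle at (140,195). The detector's only high yellow-tray report is in the scene camera, and blue was missed, so I'll fit the tray outlines myself.

```bash
cat >> h.py <<'E'
from scipy.optimize import least_squares
def mask(im,col):
    h=cv2.cvtColor(im,cv2.COLOR_RGB2HSV); H,S,V=[h[:,:,i].astype(int) for i in range(3)]
    return {'blue':(H>105)&(H<130)&(S>130)&(V>50),'yellow':(H>20)&(H<35)&(S>130)&(V>60),
     'white':(S<60)&(V>95),'orange':(H<12)&(S>150)&(V>80),'teal':(H>78)&(H<100)&(S>100)&(V>40)}[col].astype(np.uint8)
def comp(m,near):
    n,l,s,c=cv2.connectedComponentsWithStats(m); 
    ok=[i for i in range(1,n) if s[i,4]>30]; i=min(ok,key=lambda i:np.hypot(*(c[i]-near))); return (l==i).astype(np.uint8),s[i]
def feats(poly):
    M=cv2.moments(poly.astype(np.float32).reshape(-1,1,2)); 
    return np.array([M['m10']/M['m00'],M['m01']/M['m00'],M['mu20']/M['m00'],M['mu02']/M['m00'],M['mu11']/M['m00']]),M['m00']
def hullm(m): 
    # hull of pixel squares
    ys,xs=np.nonzero(m); p=np.array([[x+a,y+b] for x,y in zip(xs,ys) for a in(-.5,.5) for b in(-.5,.5)],np.float32)
    return cv2.convexHull(p).reshape(-1,2)
def box(x,y,a,z0,h=28):
    P=np.array([[sx*33,sy*82.5] for sx in(-1,1) for sy in(-1,1)]); R=np.array([[np.cos(a),-np.sin(a)],[np.sin(a),np.cos(a)]])
    Q=P@R.T+[x,y]; return np.r_[np.c_[Q,np.full(4,z0)],np.c_[Q,np.full(4,z0+h)]]
def fit(cams,im,col,guess,z0):
    T=[]
    for c in cams:
        m,s=comp(mask(im[c],col),proj(c,[guess[0],guess[1],z0+14])[0]); f,A=feats(hullm(m)); T.append((c,f,A))
    def r(p):
        o=[]
        for c,f,A in T:
            g,B=feats(cv2.convexHull(proj(c,box(p[0],p[1],p[2],z0)).astype(np.float32)).reshape(-1,2))
            d=g-f; d[2:]/=np.sqrt(abs(f[2]*f[3]))/10; o+=list(d)
        return np.array(o)
    s=least_squares(r,guess,x_scale=[10,10,.1])
    c,f,A=T[0]; B=feats(cv2.convexHull(proj(c,box(*s.x,z0)).astype(np.float32)).reshape(-1,2))[1]
    return np.round(s.x,3),round(float(np.abs(s.fun).max()),2),round(A/B,3)
E
python3 - <<'E'
from h import *
im={c:cv2.imread(f'pics/{c}0.png')[:,:,::-1].copy() for c in('scene','top')}
b=back('top',[[203,288],[461,287],[308,255]],20)
print(b)
for col,g,a in (('blue',b[0],-.15),('yellow',b[1],-.1),('white',b[2],0)):
  for cams in (['top'],['scene'],['top','scene']):
    print(col,cams,fit(cams,im,col,[g[0],g[1],a],0))
for col,z,uv in(('orange',53,(188,224)),('teal',95,(460,200))):
    m,s=comp(mask(im['top'],col),uv); ys,xs=np.nonzero(m); print(col,s,back('top',[[xs.mean(),ys.mean()]],z))
print('bigbottle',back('scene',[[272,203]],0), 'monitor edge',back('top',[[290,148]],100),back('top',[[290,148]],200))
print('strip',back('top',[[148,285],[105,380],[163,205],[100,250],[240,235]],0))
E
```

```text
[[ 429.57802338  344.45066228   20.        ]
 [ 437.14258623 -246.67684914   20.        ]
 [ 507.52900233  103.89699086   20.        ]]
blue ['top'] (array([ 4.29547e+02,  3.44582e+02, -1.50000e-01]), 16.27, 1.196)
blue ['scene'] (array([ 4.36422e+02,  3.44451e+02, -9.80000e-02]), 15.46, 1.323)
blue ['top', 'scene'] (array([ 4.33389e+02,  3.49480e+02, -1.05000e-01]), 16.51, 1.203)
yellow ['top'] (array([ 4.39063e+02, -2.44460e+02, -1.09000e-01]), 18.03, 1.185)
yellow ['scene'] (array([ 4.42056e+02, -2.40562e+02, -1.00000e-01]), 11.92, 1.105)
yellow ['top', 'scene'] (array([ 4.38681e+02, -2.44935e+02, -1.03000e-01]), 18.06, 1.185)
white ['top'] (array([507.529, 103.897,   0.   ]), 1.24, 1.125)
white ['scene'] (array([ 5.05505e+02,  1.03897e+02, -5.00000e-03]), 0.57, 1.063)
white ['top', 'scene'] (array([507.023, 103.897,   0.   ]), 1.23, 1.125)
orange [178 214  21  20 250] [[575.24283105 375.20061407  53.        ]]
teal [450 190  21  21 332] [[ 624.66029767 -228.22320606   95.        ]]
bigbottle [[615.61171198 462.89136772   0.        ]] monitor edge [[737.20517683 143.36560178 100.        ]] [[705.09475474 135.02826171 200.        ]]
strip [[435.26825546 479.99219963   0.        ]
 [218.00899197 566.99100009   0.        ]
 [626.38971269 454.74837326   0.        ]
 [516.76142262 599.65533214   0.        ]
 [555.23143105 266.89254703   0.        ]]
```

```bash
cat >> h.py <<'E'
def ang(f): return 0.5*np.arctan2(2*f[4],f[2]-f[3])
def fit(cams,im,col,guess,z0,near=None):
    T=[]
    for c in cams:
        m,s=comp(mask(im[c],col),near[c] if near else proj(c,[guess[0],guess[1],z0+14])[0]); f,A=feats(hullm(m)); T.append((c,f,A))
    def r(p):
        o=[]
        for c,f,A in T:
            g,B=feats(cv2.convexHull(proj(c,box(p[0],p[1],p[2]/100,z0)).astype(np.float32)).reshape(-1,2))
            da=(ang(g)-ang(f)+np.pi/2)%np.pi-np.pi/2
            o+=list(g[:2]-f[:2])+[da*50]
        return np.array(o)
    s=least_squares(r,[guess[0],guess[1],guess[2]*100+.01],diff_step=[2e-3,2e-3,.1] if abs(guess[2])>.01 else 1e-2,x_scale=[10,10,10])
    x=s.x.copy(); x[2]/=100
    c,f,A=T[0]; B=feats(cv2.convexHull(proj(c,box(*x,z0)).astype(np.float32)).reshape(-1,2))[1]
    return np.round(x,3),np.round(s.fun,2),round(A/B,3)
E
python3 - <<'E'
from h import *
im={c:cv2.imread(f'pics/{c}0.png')[:,:,::-1].copy() for c in('scene','top')}
b=back('top',[[203,288],[461,287],[308,255]],20)
ov=im['top'][:,:,::-1].copy(); ov=cv2.resize(ov,None,fx=3,fy=3,interpolation=cv2.INTER_NEAREST)
ov2=cv2.resize(im['scene'][:,:,::-1].copy(),None,fx=3,fy=3,interpolation=cv2.INTER_NEAREST)
for col,g,a in (('blue',b[0],-.15),('yellow',b[1],-.1),('white',b[2],-0.05)):
  for cams in (['top'],['scene'],['top','scene']):
    F=fit(cams,im,col,[g[0],g[1],a],0);print(col,cams,F)
  for o,c in((ov,'top'),(ov2,'scene')):
    p=(proj(c,box(*F[0],0))+.5)*3; cv2.polylines(o,[cv2.convexHull(p.astype(np.int32))],1,(0,0,255),1)
    cv2.polylines(o,[p[[4,5,7,6]].astype(np.int32)],1,(255,0,255),1)
cv2.imwrite('pics/ov.png',cv2.resize(ov[690:1000,480:1500],(800,243)))
cv2.imwrite('pics/ov2.png',cv2.resize(ov2[600:1150,580:1380],(800,550)))
E
```

```text
blue ['top'] (array([430.427, 344.849,   1.368]), array([-0.,  0.,  0.]), 1.13)
blue ['scene'] (array([429.689, 344.522,   1.367]), array([-0.,  0., -0.]), 1.124)
blue ['top', 'scene'] (array([430.196, 344.868,   1.368]), array([-0.01,  0.1 , -0.01,  0.1 , -0.1 , -0.  ]), 1.13)
yellow ['top'] (array([ 438.277, -246.858,   -1.724]), array([-0., -0.,  0.]), 1.109)
yellow ['scene'] (array([ 437.404, -245.013,    1.432]), array([ 0., -0.,  0.]), 1.065)
yellow ['top', 'scene'] (array([ 4.43168e+02, -2.41377e+02, -3.04000e-01]), array([ -1.98,  -2.3 , -68.55,   3.76,  -0.68,  58.63]), 1.162)
white ['top'] (array([ 5.07653e+02,  1.03971e+02, -2.10000e-02]), array([-0.,  0., -0.]), 1.125)
white ['scene'] (array([ 5.06846e+02,  1.04760e+02, -3.10000e-02]), array([ 0., -0., -0.]), 1.072)
white ['top', 'scene'] (array([ 5.07207e+02,  1.04292e+02, -2.50000e-02]), array([-0.14,  0.19,  0.22,  0.24,  0.02, -0.25]), 1.125)
```

View pics/ov.png

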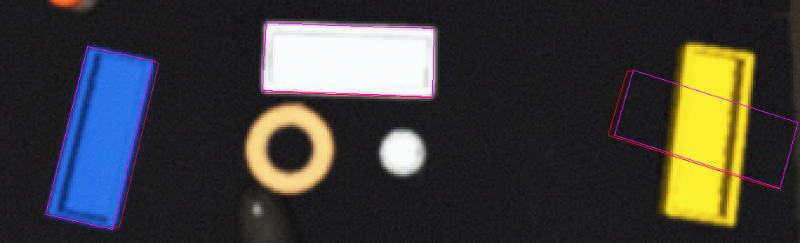

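View pics/ov2.png

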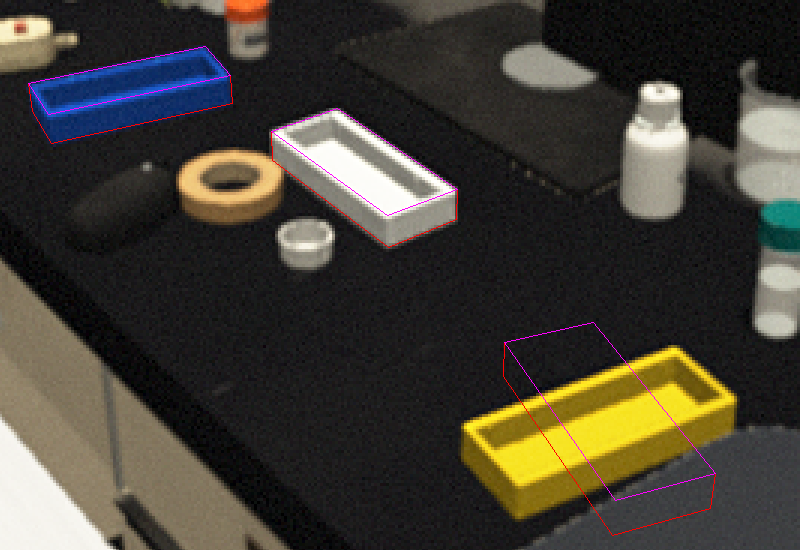

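Blue fits well at (430.2, 344.9), with its x axis at 1.368. White is at (507.2, 104.3), axis -0.025. For yellow the two single-camera fits agree: (438, -246), axis 1.42 (mod π). The joint two-camera yellow fit went to the wrong minimum, so I'm discarding it. Moving above blue.

>>> servo_tool(
  motion=[0.03,-0.05,-0.01,0,0,0.03,1,0.065,-0.1,-0.02,0,0,0.06,1,0.1,-0.15,-0.04,0,0,0.1,1,0.135,-0.2,-0.06,0,0,0.13,1,0.17,-0.25,-0.09,0,0,0.156,1,0.193,-0.286,-0.12,0,0,0.156,1,0.193,-0.286,-0.14,0,0,0.156,1,0.193,-0.286,-0.16,0,0,0.156,1,0.193,-0.286,-0.16,0,0,0.156,1,0.193,-0.286,-0.16,0,0,0.156,1],
  force=20,
)

```text
time: 2.15
tcp_pos: [430.4, 346.6, 63.3]
eef_rot: [3.141, -0.001, 1.368]
contact_force: [-0.3, 0.4, 0.2]
width: 0.998
```

>>> servo_tool(
  motion=[0,-0.0017,-0.02,0,0,0,1,0,-0.0017,-0.04,0,0,0,1,0,-0.0017,-0.055,0,0,0,1,0,-0.0017,-0.058,0,0,0,1,0,-0.0017,-0.058,0,0,0,1,0,-0.0017,-0.058,0,0,0,0.6,0,-0.0017,-0.058,0,0,0,0.6,0,-0.0017,-0.058,0,0,0,0.6,0,-0.0017,-0.058,0,0,0,0.6,0,-0.0017,-0.058,0,0,0,0.6],
  force=20,
)

```text
time: 3.4
tcp_pos: [430.4, 344.7, 5.6]
eef_rot: [3.141, -0.001, 1.368]
contact_force: [0.1, -2.1, 5.0]
width: 0.754
```

>>> servo_tool(
  motion=[0,0,0,0,0,0,0.6,0,0,0.015,0,0,0,0.6,0,0,0.04,0,0,0,0.6,0,0,0.07,0,0,0,0.6,0,0,0.1,0,0,0,0.6,0,0,0.13,0,0,0,0.6,0,0,0.14,0,0,0,0.6,0,0,0.14,0,0,0,0.6,0,0,0.14,0,0,0,0.6,0,0,0.14,0,0,0,0.6],
  force=30,
)

```text
time: 4.65
tcp_pos: [429.8, 344.2, 144.4]
eef_rot: [-3.141, 0.001, 1.368]
contact_force: [0.3, -0.5, -1.9]
width: 0.757
```

```bash
python3 - <<'E'
from h import *
im={c:snap(c,c+'1') for c in('scene','top')}
s=bot.get_state();print(s['tcp_pos'],s['contact_force'],s['torque'],s['width'])
z=s['tcp_pos'][2]-5.6
for c in('top','scene'):print(c,fit([c],im,'blue',[430,345,1.368],z))
E
```

```text
[430.05365046 344.37850063 144.72840205] [ 0.5765722   0.38920557 -1.23546757] [-0.01931811  0.03755437 -0.01478646] 0.7540927238083869
top (array([ 4.87431e+02,  3.34473e+02, -9.10000e-02]), array([-0., -0.,  0.]), 0.376)
scene (array([388.497, 353.989,   1.509]), array([ 0., -0., -0.]), 0.502)
```

>>> servo_tool(
  motion=[0.01,-0.02,0,0,0,-0.16,0.6,0.02,-0.045,0,0,0,-0.33,0.6,0.03,-0.07,0,0,0,-0.5,0.6,0.04,-0.095,0,0,0,-0.67,0.6,0.05,-0.12,0,0,0,-0.84,0.6,0.06,-0.145,0,0,0,-1.01,0.6,0.07,-0.165,0,0,0,-1.18,0.6,0.0787,-0.18,0,0,0,-1.33,0.6,0.0787,-0.18,-0.02,0,0,-1.393,0.6,0.0787,-0.18,-0.04,0,0,-1.393,0.6],
)

```text
time: 6.0
tcp_pos: [509.0, 164.3, 104.1]
eef_rot: [-3.141, 0.0, -0.025]
contact_force: [-0.1, 0.8, -2.7]
width: 0.755
```

>>> servo_tool(
  motion=[0,0,-0.02,0,0,0,0.6,0,0,-0.04,0,0,0,0.6,0,0,-0.055,0,0,0,0.6,0,0,-0.063,0,0,0,0.6,0,0,-0.067,0,0,0,0.6,0,0,-0.069,0,0,0,0.6,0,0,-0.07,0,0,0,0.6,0,0,-0.07,0,0,0,0.6,0,0,-0.07,0,0,0,0.6,0,0,-0.07,0,0,0,0.6],
)

```text
time: 7.25
tcp_pos: [509.0, 164.3, 34.3]
eef_rot: [-3.141, -0.0, -0.026]
contact_force: [0.4, 0.0, -1.1]
width: 0.758
```

```bash
python3 - <<'E'
from h import *
s=bot.get_state();print(s['tcp_pos'],s['contact_force'],s['torque'],s['width'])
E
```

```text
[509.04448497 164.29948373  34.31230275] [ 0.43136202  0.02733852 -1.11762192] [-0.04523178  0.02260888 -0.00593018] 0.7576731192501075
```

Nearly down. I'll lower another 1 mm, release and retreat upward.

>>> servo_tool(
  motion=[0,0,-0.001,0,0,0,0.6,0,0,-0.001,0,0,0,0.6,0,0,-0.001,0,0,0,0.8,0,0,-0.001,0,0,0,0.95,0,0,-0.001,0,0,0,0.95,0,0,0.02,0,0,0,0.95,0,0,0.06,0,0,0,0.95,0,-0.05,0.11,0,0,0,0.95,0,-0.11,0.15,0,0,0,1,0,-0.17,0.16,0,0,0,1],
)

```text
time: 8.5
tcp_pos: [510.2, 7.7, 192.8]
eef_rot: [-3.14, -0.004, -0.023]
contact_force: [2.0, -0.7, -0.2]
width: 0.995
```

```bash
python3 - <<'E'
from h import *
im={c:snap(c,c+'2') for c in('scene','top')}
for c in('top','scene'):print(c,fit([c],im,'blue',[509,164,-.025],28))
for c in('top','scene'):print(c,fit([c],im,'yellow',[438,-246,1.42],0))
o=np.hstack([cv2.resize(im['scene'][180:330,180:380],(400,300)),cv2.resize(im['top'][200:350,200:400],(400,300))]);cv2.imwrite('pics/c2.png',o[:,:,::-1])
print(bot.get_state()['tcp_pos'])
E
```

```text
top (array([ 5.10455e+02,  1.68440e+02, -1.10000e-02]), array([-0., -0.,  0.]), 1.108)
scene (array([ 5.09710e+02,  1.69424e+02, -1.50000e-02]), array([ 0.,  0., -0.]), 1.064)
top (array([ 438.363, -246.913,    1.417]), array([-0., -0., -0.]), 1.111)
scene (array([ 437.473, -244.925,    1.433]), array([ 0., -0., -0.]), 1.062)
[509.9816348    0.71643037 193.0946866 ]
```

View pics/c2.png

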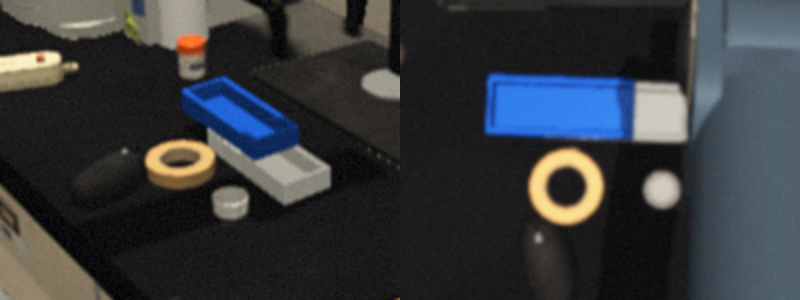

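>>> servo_tool(
  motion=[-0.007,-0.025,0,0,0,-0.17,1,-0.014,-0.05,0,0,0,-0.34,1,-0.022,-0.075,-0.01,0,0,-0.51,1,-0.03,-0.1,-0.02,0,0,-0.68,1,-0.037,-0.125,-0.03,0,0,-0.85,1,-0.045,-0.15,-0.04,0,0,-1.02,1,-0.052,-0.175,-0.05,0,0,-1.19,1,-0.06,-0.2,-0.06,0,0,-1.36,1,-0.067,-0.225,-0.075,0,0,-1.53,1,-0.072,-0.2467,-0.09,0,0,-1.694,1],
)

```text
time: 9.85
tcp_pos: [437.8, -246.4, 102.5]
eef_rot: [3.14, -0.005, -1.737]
contact_force: [0.9, 1.1, -1.1]
width: 1.001
```

```bash
python3 - <<'E'
from h import *
im={c:snap(c,c+'3') for c in('scene','top')}
for c in('top','scene'):print(c,fit([c],im,'blue',[509,164,-.025],28))
o=np.hstack([cv2.resize(im['scene'][180:330,180:380],(400,300)),cv2.resize(im['top'][200:350,200:400],(400,300))]);cv2.imwrite('pics/c3.png',o[:,:,::-1])
print(bot.get_state()['tcp_pos'],bot.get_state()['eef_rot'],bot.get_state()['joint_pos'])
E
```

```text
top (array([ 5.10573e+02,  1.67885e+02, -1.30000e-02]), array([-0., -0., -0.]), 1.106)
scene (array([ 5.10070e+02,  1.69788e+02, -1.20000e-02]), array([ 0.,  0., -0.]), 1.06)
[ 436.26336682 -247.52551683  101.83143921] [ 3.13723212 -0.00689525 -1.7357252 ] [-0.20924283  0.43586718  0.81338114  2.09232608 -0.43472364  0.78981032
 -0.8642694 ]
```

View pics/c3.png

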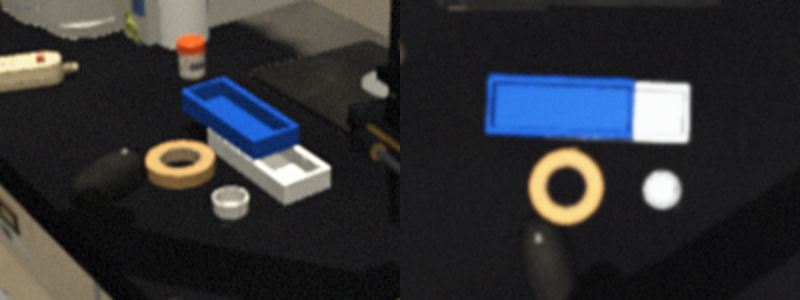

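```bash
cat >> h.py <<'E'
def edges(im,cam,x0,y0,a,xo,z,s0,s1,ch):
    s=np.arange(s0,s1,.5); u=np.array([-np.sin(a),np.cos(a)]);v=np.array([np.cos(a),np.sin(a)])
    P=np.array([x0,y0])+s[:,None]*u+xo*v; uv=proj(cam,np.c_[P,np.full(len(s),z)]).astype(np.float32)
    I=cv2.remap(ch(im).astype(np.float32),uv[:,0].reshape(1,-1),uv[:,1].reshape(1,-1),cv2.INTER_LINEAR)[0]
    lo,hi=np.percentile(I,10),np.percentile(I,90); t=(lo+hi)/2
    return [round(float(x),1) for x in s[1:][np.diff(I>t)!=0]]
B=lambda im: im[:,:,2].astype(int)
R_=lambda im: im[:,:,0].astype(int)
BR=lambda im: im[:,:,2].astype(int)-im[:,:,0]
E
python3 - <<'E'
from h import *
im0={c:cv2.imread(f'pics/{c}0.png')[:,:,::-1].copy() for c in('scene','top')}
im={c:cv2.imread(f'pics/{c}3.png')[:,:,::-1].copy() for c in('scene','top')}
for c in('top','scene'):
  for xo in(-29,29):
    print(c,xo,'white0',edges(im0[c],c,507.6,104,-.021,xo,28,-110,110,R_),'blue now',edges(im[c],c,507.6,104,-.021,xo,56,-60,170,BR),'white now',edges(im[c],c,507.6,104,-.021,xo,28,-110,-30,R_),
     'blue0',edges(im0[c],c,430.4,344.85,1.368,xo,28,-110,110,BR))
E
```

```text
top -29 white0 [-83.5, 84.0] blue now [-19.5, 145.0] white now [-83.5] blue0 [-83.5, 83.5]
top 29 white0 [-83.5, 84.0] blue now [-20.0, 145.0] white now [-83.5] blue0 [-83.0, 83.5]
scene -29 white0 [-109.0, -108.5, -92.5, -89.5, 83.0] blue now [-26.0, 143.5] white now [-85.5] blue0 [-80.5, 87.0]
scene 29 white0 [-84.5, 83.5] blue now [-22.5, 144.5] white now [-85.0] blue0 [-81.5, 84.0]
```

```bash
python3 - <<'E'
from h import *
im0={c:cv2.imread(f'pics/{c}0.png')[:,:,::-1].copy() for c in('scene','top')}
im={c:cv2.imread(f'pics/{c}3.png')[:,:,::-1].copy() for c in('scene','top')}
# cross profiles: rotate by using a-pi/2 => s axis = tray x
a=-.021
for c in('top',):
  for y in(-75,-50,0,50,75): print('white0',y,edges(im0[c],c,507.6,104,a-np.pi/2,-y,28,-55,55,R_))
  for y in(-10,0,30,60,90,120,135): print('blue',y,edges(im[c],c,507.6,104,a-np.pi/2,-y,56,-55,55,BR))
for c in ('scene',):
  for y in(0,60,120): print(c,'blue far',y,edges(im[c],c,507.6,104,a-np.pi/2,-y,56,-55,55,BR))
  for y in(-60,0,60): print(c,'w far',y,edges(im0[c],c,507.6,104,a-np.pi/2,-y,28,-55,55,R_))
E
```

```text
white0 -75 [-35.0, 33.5]
white0 -50 [-35.5, 34.5]
white0 0 [-35.0, 34.0]
white0 50 [-45.0, -34.5, 35.0]
white0 75 [-51.0, -35.0, 34.5]
blue -10 [-33.0, 35.0]
blue 0 [-33.0, 35.0]
blue 30 [-33.0, 34.5]
blue 60 [-33.0, 35.5]
blue 90 [-33.5, 34.5]
blue 120 [-33.0, 35.0]
blue 135 [-33.5, 36.0]
scene blue far 0 [-37.5, 2.0, 19.5, 31.5]
scene blue far 60 [-38.5, 2.5, 19.0, 31.5]
scene blue far 120 [-41.0, 12.0, 12.5, 33.0]
scene w far -60 [-41.0, 4.0, 17.0, 31.5]
scene w far 0 [-40.5, 4.0, 16.0, 32.0]
scene w far 60 [-43.0, 32.0]
```

```bash
python3 - <<'E'
from h import *
YG=lambda im: im[:,:,0].astype(int)-im[:,:,2]
for c,k in(('top',(438.3,-246.9,1.417)),('scene',(437.4,-245,1.432))):
  i=cv2.imread(f'pics/{c}0.png')[:,:,::-1].copy()
  print(c,[edges(i,c,*k,xo,28,-110,110,YG) for xo in(-29,0,29)],[edges(i,c,k[0],k[1],k[2]-np.pi/2,xo,28,-60,60,YG) for xo in(-70,-30,30,70)])
s=bot.get_state();print(s['tcp_pos'],s['eef_rot'])
E
```

```text
top [[-83.0, 83.5], [-84.0, 84.0], [-83.5, 84.5]] [[-32.0, -20.0, -18.5, 37.5], [-32.0, -19.0, -18.5, 37.5], [-32.0, -19.0, -18.0, 38.0], [-32.0, -18.5, -18.0, 38.5]]
scene [[-82.0, 86.5], [-82.5, -73.0, -60.0, 86.5], [-82.0, 84.0]] [[-55.0, 33.5], [-55.5, 33.0], [-55.5, 32.5], [-43.5, -22.5, -14.5, -6.5, 0.5, 4.5, 12.5, 32.0]]
[ 436.26336682 -247.52551683  101.83143921] [ 3.13723212 -0.00689525 -1.7357252 ]
```

>>> servo_tool(
  motion=[0.0017,0.0013,-0.01,0,0,0.016,1,0.0017,0.0013,-0.025,0,0,0.016,1,0.0017,0.0013,-0.04,0,0,0.016,1,0.0017,0.0013,-0.055,0,0,0.016,1,0.0017,0.0013,-0.06,0,0,0.016,1,0.0017,0.0013,-0.06,0,0,0.016,1,0.0017,0.0013,-0.06,0,0,0.016,1,0.0017,0.0013,-0.06,0,0,0.016,1,0.0017,0.0013,-0.06,0,0,0.016,1,0.0017,0.0013,-0.06,0,0,0.016,1],
)

```text
time: 11.2
tcp_pos: [438.1, -246.2, 42.0]
eef_rot: [3.138, -0.007, -1.72]
contact_force: [0.4, 0.0, 0.0]
width: 0.995
```

```bash
cat >> h.py <<'E'
from scipy.spatial.transform import Rotation as Ro
def corr(xyz,yaw):
    s=bot.get_state(); R=Ro.from_euler('xyz',s['eef_rot']); T=Ro.from_euler('xyz',[np.pi,0,yaw])
    print('shift m',np.round((np.array(xyz)-s['tcp_pos'])/1000,4),'rotvec',np.round((T*R.inv()).as_rotvec(),3), 'F',np.round(s['contact_force'],1),'w',round(s['width'],3),'t',s['time'],'j',np.round(s['joint_pos'],2))
E
python3 -c "
from h import *
corr([438,-246.2,5.6],-1.72)"
```

```text
shift m [-0.0001 -0.     -0.0364] rotvec [ 0.006 -0.005 -0.   ] F [0.4 0.  0. ] w 0.995 t 11.2 j [-0.12  0.53  0.71  2.13 -0.54  0.67 -0.76]
```

>>> servo_tool(
  motion=[0,0,-0.012,0.006,-0.005,0,1,0,0,-0.024,0.006,-0.005,0,1,0,0,-0.034,0.006,-0.005,0,1,0,0,-0.0364,0.006,-0.005,0,1,0,0,-0.0364,0.006,-0.005,0,1,0,0,-0.0364,0.006,-0.005,0,0.6,0,0,-0.0364,0.006,-0.005,0,0.6,0,0,-0.0364,0.006,-0.005,0,0.6,0,0,-0.0364,0.006,-0.005,0,0.6,0,0,-0.0364,0.006,-0.005,0,0.6],
  force=30,
)

```text
time: 12.45
tcp_pos: [438.2, -246.2, 5.8]
eef_rot: [-3.141, -0.0, -1.72]
contact_force: [-0.4, 0.4, 2.5]
width: 0.754
```

>>> servo_tool(
  motion=[0,0,0,0,0,0,0.6,0,0,0.015,0,0,0,0.6,0,0,0.04,0,0,0,0.6,0,0,0.07,0,0,0,0.6,0,0,0.1,0,0,0,0.6,0,0,0.13,0,0,0,0.6,0,0,0.16,0,0,0,0.6,0,0,0.18,0,0,0,0.6,0,0,0.18,0,0,0,0.6,0,0,0.18,0,0,0,0.6],
)

```text
time: 13.7
tcp_pos: [437.6, -245.7, 185.2]
eef_rot: [3.141, 0.001, -1.719]
contact_force: [0.7, 0.5, -1.8]
width: 0.755
```

```bash
python3 -c "
from h import *
corr([507.2,103.7,150],-0.023)"
```

```text
shift m [ 0.0696  0.3494 -0.0352] rotvec [ 0.000e+00 -1.000e-03  1.696e+00] F [ 0.7  0.5 -1.8] w 0.755 t 13.7 j [-0.31  0.31  0.91  2.02 -0.3   0.96 -0.97]
```

>>> servo_tool(
  motion=[0.007,0.035,0,0,0,0.17,0.6,0.014,0.07,0,0,0,0.34,0.6,0.021,0.105,0,0,0,0.51,0.6,0.028,0.14,0,0,0,0.68,0.6,0.035,0.175,0,0,0,0.85,0.6,0.042,0.21,0,0,0,1.02,0.6,0.049,0.245,0,0,0,1.19,0.6,0.056,0.28,0,0,0,1.36,0.6,0.063,0.315,0,0,0,1.53,0.6,0.0696,0.3494,-0.01,0,0,1.696,0.6],
)

```text
time: 14.95
tcp_pos: [507.1, 104.7, 174.3]
eef_rot: [3.14, 0.001, -0.018]
contact_force: [0.0, 0.0, -1.1]
width: 0.759
```

```bash
python3 -c "
from h import *
corr([507.2,103.7,100],-0.023)"
```

```text
shift m [ 0.0001 -0.001  -0.0743] rotvec [ 0.001 -0.001 -0.005] F [ 0.   0.  -1.1] w 0.759 t 14.95 j [-0.64  0.28  0.43  1.98 -0.14  0.92 -0.16]
```

>>> servo_tool(
  motion=[0,-0.001,-0.03,0,0,-0.005,0.6,0,-0.001,-0.06,0,0,-0.005,0.6,0,-0.001,-0.085,0,0,-0.005,0.6,0,-0.001,-0.1,0,0,-0.005,0.6,0,-0.001,-0.107,0,0,-0.005,0.6,0,-0.001,-0.108,0,0,-0.005,0.6,0,-0.001,-0.108,0,0,-0.005,0.6,0,-0.001,-0.108,0,0,-0.005,0.6,0,-0.001,-0.108,0,0,-0.005,0.6,0,-0.001,-0.108,0,0,-0.005,0.6],
)

```text
time: 16.2
tcp_pos: [507.2, 103.7, 66.6]
eef_rot: [3.141, 0.001, -0.023]
contact_force: [-0.2, 0.1, -1.4]
width: 0.758
```

```bash
python3 - <<'E'
from h import *
corr([507.2,103.7,62.3],-0.023)
im={c:snap(c,c+'4') for c in('scene','top')}
o=np.hstack([cv2.resize(im['scene'][180:330,180:380],(400,300)),cv2.resize(im['top'][200:350,200:400],(400,300))]);cv2.imwrite('pics/c4.png',o[:,:,::-1])
E
```

```text
shift m [-0.     -0.     -0.0043] rotvec [ 0.001 -0.001  0.   ] F [-0.2  0.1 -1.4] w 0.758 t 16.2 j [-0.58  0.43  0.38  2.07 -0.25  0.69 -0.07]
```

View pics/c4.png

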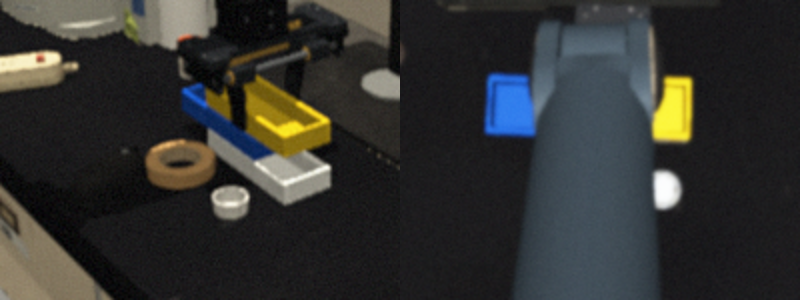

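```bash
python3 - <<'E'
from h import *
YG=lambda im: im[:,:,0].astype(int)-im[:,:,2]
for c in('top','scene'):
  i=cv2.imread(f'pics/{c}4.png')[:,:,::-1].copy(); 
  print(c,[edges(i,c,507.5,104.1,-.023,xo,88.8,-110,-45,YG) for xo in(-29,0,29)], [edges(i,c,507.5,104.1,-.023-np.pi/2,y,88.8,-60,60,YG) for y in(70,60)])
E
```

```text
top [[-83.0], [-83.5, -47.5], [-83.0, -52.5]] [[-34.5, 34.5], [-34.5, 34.5]]
scene [[-85.5], [-87.0, -75.0], [-83.0]] [[-40.0, 2.0, 16.5, 31.5], [-56.0, -52.5, -50.5, -48.5, -41.0, 2.5, 16.0, 32.0]]
```

Yellow lines up with the white tray to within about 1 mm (end edge at -83 against -83.5). Lowering and releasing.

>>> servo_tool(
  motion=[0,0,-0.002,0.001,-0.001,0,0.6,0,0,-0.004,0.001,-0.001,0,0.6,0,0,-0.005,0.001,-0.001,0,0.6,0,0,-0.005,0.001,-0.001,0,0.6,0,0,-0.005,0.001,-0.001,0,0.8,0,0,-0.005,0.001,-0.001,0,0.95,0,0,-0.005,0.001,-0.001,0,0.95,0,0,0.02,0.001,-0.001,0,0.95,0,0,0.06,0,0,0,0.95,0,0,0.1,0,0,0,0.95],
)

```text
time: 17.55
tcp_pos: [507.0, 103.6, 167.3]
eef_rot: [3.14, 0.002, -0.023]
contact_force: [-0.1, 1.4, 0.1]
width: 0.947
```

```bash
python3 - <<'E'
from h import *
corr([574,374.5,140],0.6)
for c in('top','scene'):
    snap(c,c+'5'); print(c,find(c,'jar_c'),proj(c,[574,374.5,45]))
im=cv2.imread('pics/scene0.png')[150:260,200:320];cv2.imwrite('pics/j.png',cv2.resize(im,(600,550)))
E
```

```text
shift m [ 0.067   0.2709 -0.0273] rotvec [ 0.002 -0.001  0.623] F [-0.1  1.4  0.1] w 0.947 t 17.55 j [-0.64  0.29  0.44  1.98 -0.15  0.9  -0.15]
top [(0.9, array([570.4, 372.8,  51.3])), (0.5, array([506.2,  34.2,  61.3]))] [[189.58132875 224.17226621]]
scene [(0.66, array([564.1, 364.5,  34.9]))] [[275.4448699 202.4033355]]
```

View pics/j.png

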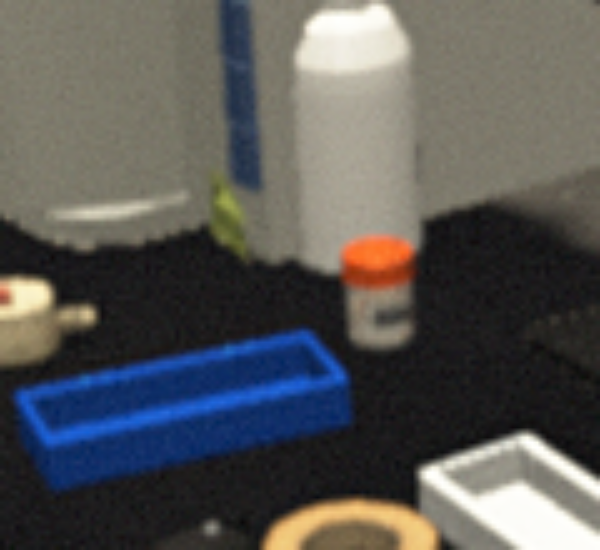

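View pics/scene5.png

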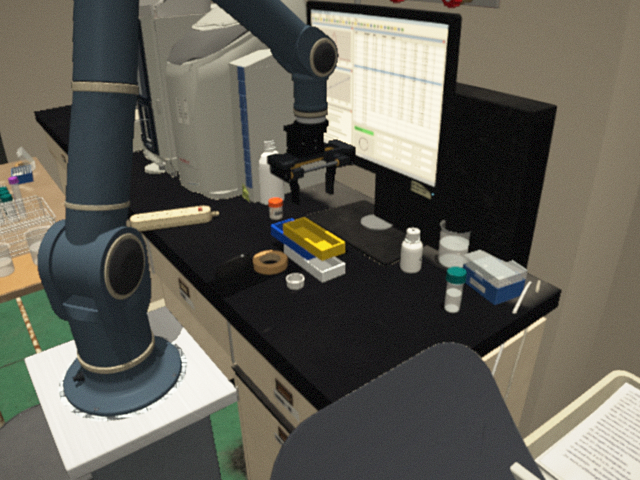

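```bash
cat >> h.py <<'E'
def cyl(x,y,z0,z1,r):
    t=np.linspace(0,2*np.pi,48); return np.r_[[[x+r*np.cos(q),y+r*np.sin(q),z] for z in(z0,z1) for q in t]]
def fitcap(cams,im,col,g,z0,z1,r=20.5):
    T=[(c,feats(hullm(comp(mask(im[c],col),proj(c,[g[0],g[1],(z0+z1)/2])[0])[0]))) for c in cams]
    def res(p): return np.concatenate([feats(cv2.convexHull(proj(c,cyl(p[0],p[1],z0,z1,r)).astype(np.float32)).reshape(-1,2))[0][:2]-f[0][:2] for c,f in T])
    s=least_squares(res,g,diff_step=2e-3); return np.round(s.x,1),np.round(s.fun,2)
E
python3 - <<'E'
from h import *
im={c:cv2.imread(f'pics/{c}5.png')[:,:,::-1].copy() for c in('scene','top')}
im0={c:cv2.imread(f'pics/{c}0.png')[:,:,::-1].copy() for c in('scene','top')}
for cs in(['top'],['scene'],['top','scene']):
    print(cs,'jar',fitcap(cs,im0,'orange',[574,374],38,53),fitcap(cs,im,'orange',[574,374],38,53),'tube',fitcap(cs,im,'teal',[623,-227],75,95))
YG=lambda im: im[:,:,0].astype(int)-im[:,:,2]
for c in('top','scene'):
  print(c,[edges(im[c],c,507.5,104.1,-.023,xo,84,-110,120,YG) for xo in(-29,0,29)], [edges(im[c],c,507.5,104.1,-.023-np.pi/2,y,84,-60,60,YG) for y in(70,60)])
  print('blue',[edges(im[c],c,507.5,104.1,-.023,xo,56,60,170,BR) for xo in(-29,29)])
E
```

```text
['top'] jar (array([576.1, 378.5]), array([-0.,  0.])) (array([576.1, 378.9]), array([ 0., -0.])) tube (array([ 626.6, -231. ]), array([0., 0.]))
['scene'] jar (array([572.8, 374.4]), array([0., 0.])) (array([572.8, 374.4]), array([0., 0.])) tube (array([ 623.4, -230.3]), array([-0.,  0.]))
['top', 'scene'] jar (array([575.6, 378.1]), array([ 0.13,  0.22,  0.11, -0.68])) (array([575.6, 378.5]), array([ 0.16,  0.2 ,  0.06, -0.72])) tube (array([ 625.3, -230.2]), array([-0.36,  0.57,  0.61, -0.33]))
top [[-83.5, -51.0], [-84.5, -47.5], [-84.0, -54.5]] [[-34.5, 35.0], [-35.0, 34.5]]
blue [[105.5, 145.0], [120.5, 145.0]]
scene [[76.0], [79.5], [-83.5, 4.0, 14.0, 25.0, 26.0, 35.5, 36.0, 37.0, 41.0, 53.5, 56.0, 59.5, 60.5, 72.0]] [[-40.5, 2.0, 17.5, 31.5], [-40.5, 2.5, 17.0, 32.0]]
blue [[89.5, 147.5], [129.0]]
```

>>> servo_tool(
  motion=[0.01,0.045,0,0,0,-0.08,1,0.022,0.09,0,0,0,-0.16,1,0.034,0.135,0,0,0,-0.25,1,0.045,0.18,0,0,0,-0.34,1,0.057,0.225,0,0,0,-0.417,1,0.066,0.265,-0.02,0,0,-0.417,1,0.068,0.274,-0.04,0,0,-0.417,1,0.068,0.274,-0.06,0,0,-0.417,1,0.068,0.274,-0.08,0,0,-0.417,1,0.068,0.274,-0.08,0,0,-0.417,1],
  force=15,
)

```text
time: 19.0
tcp_pos: [574.3, 375.4, 84.7]
eef_rot: [3.137, 0.002, -0.442]
contact_force: [-0.6, 0.2, 0.0]
width: 0.999
```

```bash
python3 - <<'E'
from h import *
corr([575.2,377.5,28],-0.44)
im=snap('scene','scene6');cv2.imwrite('pics/c6.png',cv2.resize(im[110:260,200:400],(800,600))[:,:,::-1])
E
```

```text
shift m [ 0.0009  0.0021 -0.0567] rotvec [ 0.003 -0.004  0.002] F [-0.6  0.2  0. ] w 0.999 t 19.0 j [-0.92  0.65  0.42  1.64 -0.31  0.92 -0.83]
```

View pics/c6.png

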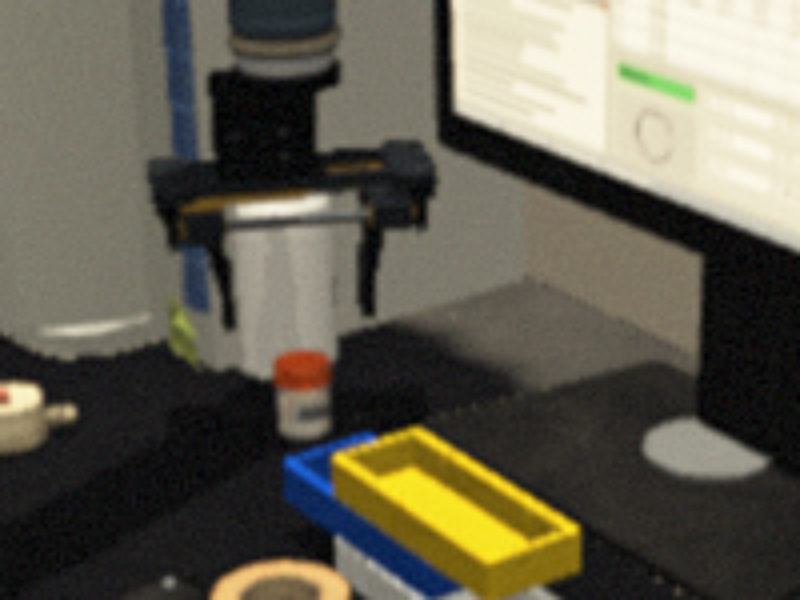

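>>> servo_tool(
  motion=[0.001,0.002,-0.02,0.003,-0.004,0.002,1,0.001,0.002,-0.04,0.003,-0.004,0.002,1,0.001,0.002,-0.052,0.003,-0.004,0.002,1,0.001,0.002,-0.056,0.003,-0.004,0.002,1,0.001,0.002,-0.056,0.003,-0.004,0.002,0.7,0.001,0.002,-0.056,0.003,-0.004,0.002,0.5,0.001,0.002,-0.056,0.003,-0.004,0.002,0.35,0.001,0.002,-0.056,0.003,-0.004,0.002,0.3,0.001,0.002,-0.056,0.003,-0.004,0.002,0.3,0.001,0.002,-0.056,0.003,-0.004,0.002,0.3],
  force=15,
)

```text
time: 20.3
tcp_pos: [576.2, 378.3, 30.3]
eef_rot: [-3.139, -0.002, -0.44]
contact_force: [0.5, -0.3, 0.4]
width: 0.467
```

>>> servo_tool(
  motion=[0,0,0,0,0,0,0.3,0,0,0,0,0,0,0.3,0,0,0.01,0,0,0,0.3,0,0,0.03,0,0,0,0.3,0,0,0.06,0,0,0,0.3,0,0,0.09,0,0,0,0.3,0,0,0.12,0,0,0,0.3,0,0,0.13,0,0,0,0.3,0,0,0.13,0,0,0,0.3,0,0,0.13,0,0,0,0.3],
)

```text
time: 21.55
tcp_pos: [575.4, 377.9, 159.0]
eef_rot: [-3.141, -0.001, -0.44]
contact_force: [-0.1, 1.0, -1.6]
width: 0.465
```

```bash
python3 - <<'E'
from h import *
corr([509.8,214.6,130],-0.023)
im=snap('scene','scene7');cv2.imwrite('pics/c7.png',cv2.resize(im[80:260,200:400],(666,600))[:,:,::-1])
E
```

```text
shift m [-0.0656 -0.1633 -0.029 ] rotvec [-0.001  0.001  0.417] F [-0.1  1.  -1.6] w 0.465 t 21.55 j [-0.94  0.57  0.45  1.59 -0.27  1.05 -0.86]
```

View pics/c7.png

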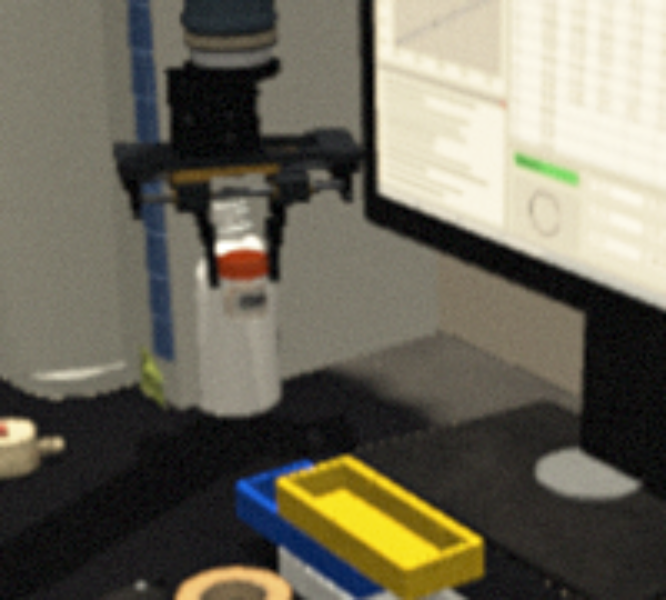

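>>> servo_tool(
  motion=[-0.01,-0.025,0,0,0,0.07,0.3,-0.02,-0.05,0,0,0,0.14,0.3,-0.032,-0.08,0,0,0,0.21,0.3,-0.044,-0.11,0,0,0,0.28,0.3,-0.055,-0.138,0,0,0,0.35,0.3,-0.0646,-0.1627,0,0,0,0.417,0.3,-0.0646,-0.1627,-0.02,0,0,0.417,0.3,-0.0646,-0.1627,-0.04,0,0,0.417,0.3,-0.0646,-0.1627,-0.05,0,0,0.417,0.3,-0.0646,-0.1627,-0.05,0,0,0.417,0.3],
)

```text
time: 22.85
tcp_pos: [510.2, 215.0, 107.8]
eef_rot: [3.141, 0.001, -0.023]
contact_force: [0.6, -0.7, -0.2]
width: 0.463
```

```bash
python3 - <<'E'
from h import *
corr([510.8,215.2,62.3],-0.023)
im={c:snap(c,c+'8') for c in('scene','top')}
o=np.hstack([cv2.resize(im['scene'][130:280,200:400],(400,300)),cv2.resize(im['top'][200:350,200:400],(400,300))]);cv2.imwrite('pics/c8.png',o[:,:,::-1])
s=bot.get_state()['tcp_pos']
print(s,fitcap(['scene'],im,'orange',[s[0],s[1]],s[2]+7.7,s[2]+22.7))
E
```

```text
shift m [ 0.0006  0.0002 -0.0455] rotvec [ 0.001 -0.001 -0.   ] F [ 0.6 -0.7 -0.2] w 0.463 t 22.85 j [-0.76  0.42  0.36  1.95 -0.2   0.81 -0.31]
[511.1834182  215.35821025 109.05195522] (array([509.4, 209.6]), array([-0.,  0.]))
```

View pics/c8.png

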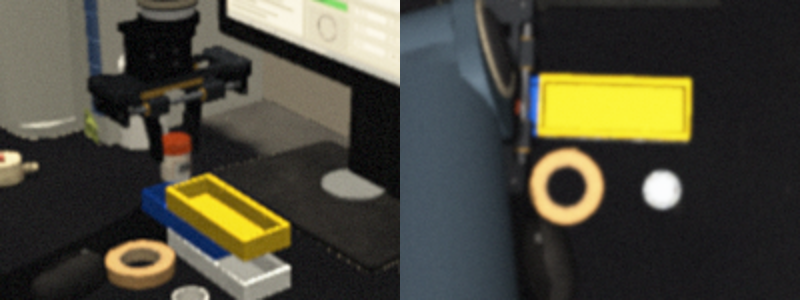

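>>> servo_tool(
  motion=[0.0002,0.0002,-0.012,0.001,-0.001,0,0.3,0.0002,0.0002,-0.024,0.001,-0.001,0,0.3,0.0002,0.0002,-0.034,0.001,-0.001,0,0.3,0.0002,0.0002,-0.04,0.001,-0.001,0,0.3,0.0002,0.0002,-0.043,0.001,-0.001,0,0.3,0.0002,0.0002,-0.044,0.001,-0.001,0,0.3,0.0002,0.0002,-0.044,0.001,-0.001,0,0.3,0.0002,0.0002,-0.044,0.001,-0.001,0,0.3,0.0002,0.0002,-0.044,0.001,-0.001,0,0.3,0.0002,0.0002,-0.044,0.001,-0.001,0,0.3],
)

```text
time: 24.2
tcp_pos: [511.4, 215.6, 65.2]
eef_rot: [-3.14, -0.002, -0.023]
contact_force: [-0.4, 0.3, -1.3]
width: 0.462
```

```bash
python3 - <<'E'
from h import *
corr([510.8,215.2,62.3],-0.023)
im={c:snap(c,c+'9') for c in('scene','top')}
o=np.hstack([cv2.resize(im['scene'][130:280,200:400],(400,300)),cv2.resize(im['top'][200:350,200:400],(400,300))]);cv2.imwrite('pics/c9.png',o[:,:,::-1])
E
```

```text
shift m [-0.0006 -0.0004 -0.0029] rotvec [-0.002  0.002 -0.   ] F [-0.4  0.3 -1.3] w 0.462 t 24.2 j [-0.74  0.48  0.34  1.98 -0.24  0.71 -0.28]
```

View pics/c9.png

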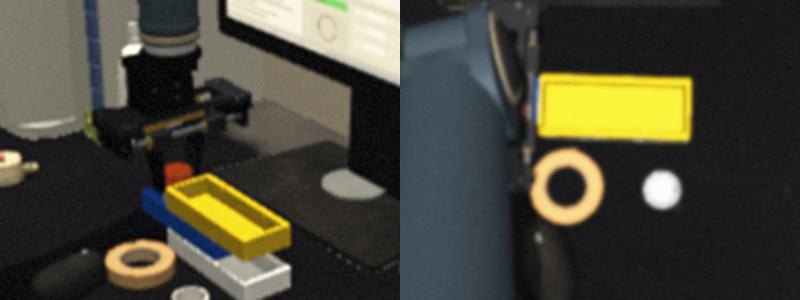

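>>> servo_tool(
  motion=[-0.0005,-0.0004,-0.0015,0,0,0,0.3,-0.0005,-0.0004,-0.0028,0,0,0,0.3,-0.0005,-0.0004,-0.003,0,0,0,0.3,-0.0005,-0.0004,-0.003,0,0,0,0.3,-0.0005,-0.0004,-0.003,0,0,0,0.3,-0.0005,-0.0004,-0.003,0,0,0,0.6,-0.0005,-0.0004,-0.003,0,0,0,0.75,-0.0005,-0.0004,-0.003,0,0,0,0.75,-0.0005,-0.0004,0.02,0,0,0,0.75,-0.0005,-0.0004,0.06,0,0,0,0.75],
)

```text
time: 25.55
tcp_pos: [509.8, 214.7, 124.5]
eef_rot: [3.141, 0.001, -0.023]
contact_force: [0.9, 0.5, 0.0]
width: 0.748
```

```bash
python3 - <<'E'
from h import *
corr([625.3,-230.5,180],-0.37)
im={c:snap(c,c+'10') for c in('scene','top')}
o=np.hstack([cv2.resize(im['scene'][130:280,200:400],(400,300)),cv2.resize(im['top'][200:350,200:400],(400,300))]);cv2.imwrite('pics/c10.png',o[:,:,::-1])
E
```

```text
shift m [ 0.1155 -0.4452  0.0555] rotvec [ 0.    -0.001 -0.347] F [0.9 0.5 0. ] w 0.748 t 25.55 j [-0.77  0.39  0.37  1.94 -0.19  0.84 -0.32]
```

View pics/c10.png

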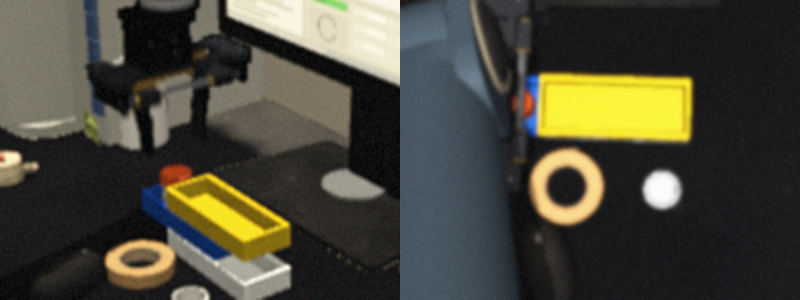

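>>> servo_tool(
  motion=[0,-0.03,0.03,0,0,-0.03,0.75,0,-0.08,0.055,0,0,-0.08,1,0,-0.13,0.055,0,0,-0.13,1,0,-0.185,0.055,0,0,-0.18,1,0,-0.24,0.055,0,0,-0.23,1,0,-0.295,0.055,0,0,-0.28,1,0,-0.35,0.055,0,0,-0.33,1,0,-0.4,0.055,0,0,-0.347,1,0,-0.445,0.055,0,0,-0.347,1,0,-0.445,0.055,0,0,-0.347,1],
)

```text
time: 26.9
tcp_pos: [512.5, -233.2, 183.6]
eef_rot: [-3.138, -0.01, -0.377]
contact_force: [0.4, 0.0, 0.5]
width: 0.996
```

```bash
python3 - <<'E'
from h import *
corr([625.3,-230.5,140],-0.37)
im={c:snap(c,c+'11') for c in('scene','top')}
for cs in(['top'],['scene'],['top','scene']): print(cs,fitcap(cs,im,'teal',[623,-227],75,95),fitcap([cs[0]],im,'orange',[510,215],70,85))
o=np.hstack([cv2.resize(im['scene'][180:330,180:380],(400,300)),cv2.resize(im['top'][200:350,200:400],(400,300))]);cv2.imwrite('pics/c11.png',o[:,:,::-1])
E
```

```text
shift m [ 0.1128  0.0027 -0.0436] rotvec [0.001 0.01  0.007] F [0.4 0.  0.5] w 0.996 t 26.9 j [-0.14  0.36  0.63  1.88 -0.26  0.97  0.23]
['top'] (array([ 626.8, -230.9]), array([ 0., -0.])) (array([510.9, 213.3]), array([-0., -0.]))
['scene'] (array([ 623.6, -230.5]), array([-0., -0.])) (array([512.7, 221.5]), array([-0.,  0.]))
['top', 'scene'] (array([ 625.6, -230.2]), array([-0.29,  0.54,  0.55, -0.37])) (array([510.9, 213.3]), array([-0., -0.]))
```

View pics/c11.png

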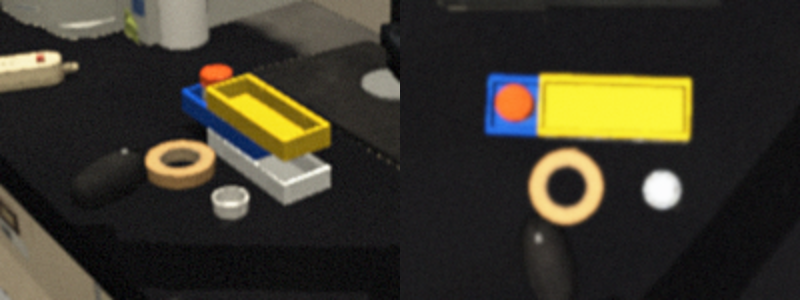

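View pics/scene11.png

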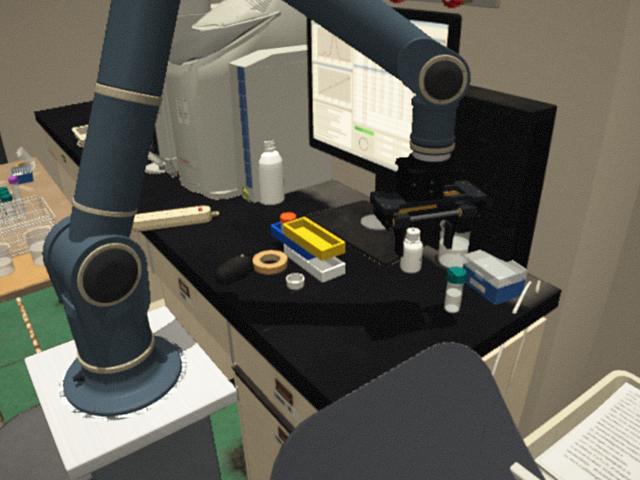

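```bash
python3 - <<'E'
from h import *
print(back('scene',[[527,245],[440,190],[452,265],[490,298]],0)); print(back('top',[[487,140],[420,165],[525,60],[400,155]],60))
E
```

```text
[[ 994.97370649 -166.54493172    0.        ]
 [1087.71037335  218.47657359    0.        ]
 [ 762.83944681 -110.91874079    0.        ]
 [ 721.19156255 -256.34252725    0.        ]]
[[ 771.52572128 -304.37467648   60.        ]
 [ 711.71036194 -150.05484076   60.        ]
 [ 966.4490238  -400.99417889   60.        ]
 [ 734.90040447 -104.94846699   60.        ]]
```

>>> servo_tool(
  motion=[0.02,0.001,0,0.001,0.01,0.007,1,0.04,0.002,0,0.001,0.01,0.007,1,0.06,0.003,0,0.001,0.01,0.007,1,0.08,0.003,-0.01,0.001,0.01,0.007,1,0.1,0.003,-0.03,0.001,0.01,0.007,1,0.113,0.003,-0.05,0.001,0.01,0.007,1,0.113,0.003,-0.06,0.001,0.01,0.007,1,0.113,0.003,-0.06,0.001,0.01,0.007,1,0.113,0.003,-0.06,0.001,0.01,0.007,1,0.113,0.003,-0.06,0.001,0.01,0.007,1],
)

```text
time: 28.25
tcp_pos: [626.6, -225.8, 124.3]
eef_rot: [-3.138, 0.0, -0.364]
contact_force: [0.3, 0.3, 0.9]
width: 1.003
```

```bash
python3 - <<'E'
from h import *
corr([625.6,-230.5,68],-0.37)
im=snap('scene','scene12');cv2.imwrite('pics/c12.png',cv2.resize(im[150:330,360:560],(666,600))[:,:,::-1])
E
```

```text
shift m [-0.001  -0.0047 -0.0563] rotvec [-0.003  0.001 -0.006] F [0.3 0.3 0.9] w 1.003 t 28.25 j [-0.1   0.6   0.56  1.68 -0.37  0.98  0.23]
```

View pics/c12.png

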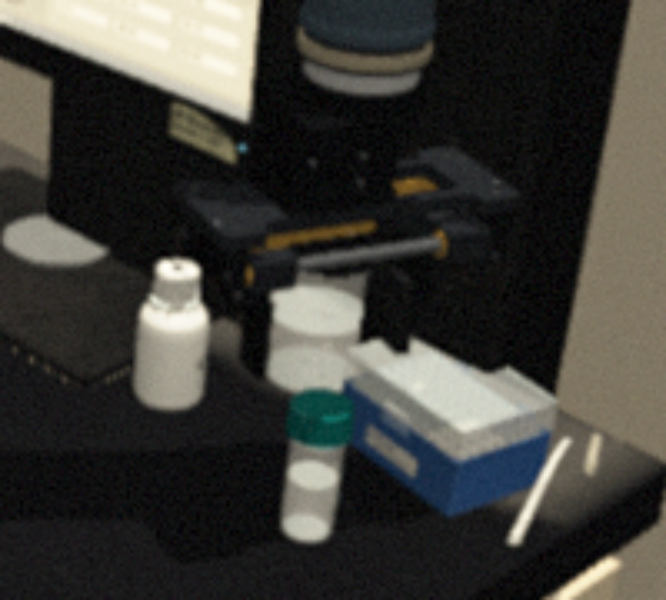

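>>> servo_tool(
  motion=[-0.001,-0.0047,-0.01,-0.003,0.001,-0.006,1,-0.001,-0.0047,-0.025,-0.003,0.001,-0.006,1,-0.001,-0.0047,-0.04,-0.003,0.001,-0.006,1,-0.001,-0.0047,-0.052,-0.003,0.001,-0.006,1,-0.001,-0.0047,-0.056,-0.003,0.001,-0.006,1,-0.001,-0.0047,-0.056,-0.003,0.001,-0.006,1,-0.001,-0.0047,-0.056,-0.003,0.001,-0.006,0.6,-0.001,-0.0047,-0.056,-0.003,0.001,-0.006,0.3,-0.001,-0.0047,-0.056,-0.003,0.001,-0.006,0.3,-0.001,-0.0047,-0.056,-0.003,0.001,-0.006,0.3],
  force=15,
)

```text
time: 29.55
tcp_pos: [625.6, -230.4, 68.3]
eef_rot: [-3.141, 0.0, -0.37]
contact_force: [0.1, -0.1, 0.3]
width: 0.63
```

```bash
python3 - <<'E'
from h import *
corr([625.6,-230.5,68],-0.37)
im=snap('scene','scene13');cv2.imwrite('pics/c13.png',cv2.resize(im[150:330,360:560],(666,600))[:,:,::-1])
E
```

```text
shift m [-0.     -0.0001 -0.0003] rotvec [-0.  0.  0.] F [ 0.1 -0.1  0.3] w 0.63 t 29.55 j [-0.07  0.66  0.53  1.71 -0.41  0.88  0.26]
```

View pics/c13.png

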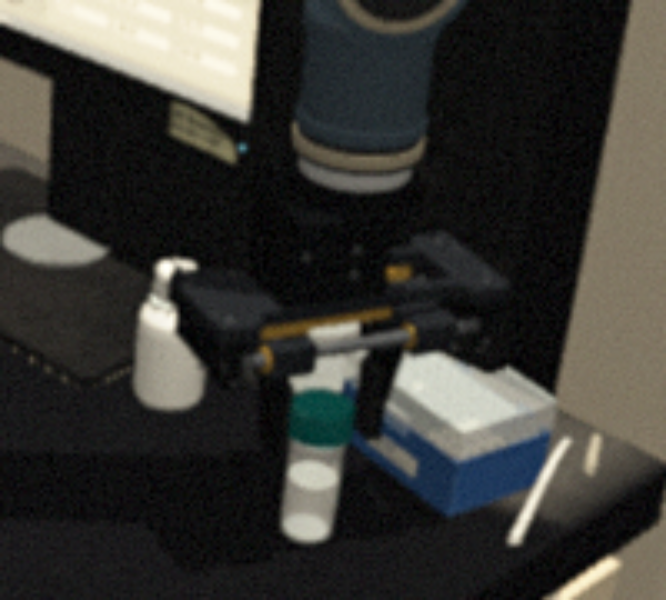

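```bash
python3 - <<'E'
from h import *
s=bot.get_state()['tcp_pos']; u=np.array([np.cos(-.37),np.sin(-.37),0])
P=[s+u*27.4,s-u*27.4,s,[625.6,-230.5,95],[625.6,-230.5,0]]
print((proj('scene',P)-[360,150])*3.33)
E
```

```text
[[358.67228758 430.74587355]
 [279.69017978 445.04820936]
 [319.50009337 437.85279363]
 [324.5144929  400.94617304]
 [307.1004207  528.18736873]]
```

>>> servo_tool(
  motion=[0,0,0,0,0,0,0.3,0,0,0,0,0,0,0.3,0,0,0,0,0,0,0.3,0,0,0,0,0,0,0.3,0,0,0.01,0,0,0,0.3,0,0,0.03,0,0,0,0.3,0,0,0.06,0,0,0,0.3,0,0,0.09,0,0,0,0.3,0,0,0.12,0,0,0,0.3,0,0,0.14,0,0,0,0.3],
)

```text
time: 30.85
tcp_pos: [626.2, -231.0, 211.3]
eef_rot: [-3.141, -0.003, -0.37]
contact_force: [-0.3, -0.1, -0.3]
width: 0.462
```

```bash
python3 - <<'E'
from h import *
corr([508.5,155.5,210],-0.023)
im=snap('scene','scene14');cv2.imwrite('pics/c14.png',cv2.resize(im[120:330,360:560],(571,600))[:,:,::-1])
E
```

```text
shift m [-0.1177  0.3865 -0.0013] rotvec [-0.     0.003  0.347] F [-0.3 -0.1 -0.3] w 0.462 t 30.85 j [-0.12  0.51  0.6   1.6  -0.32  1.13  0.19]
```

View pics/c14.png

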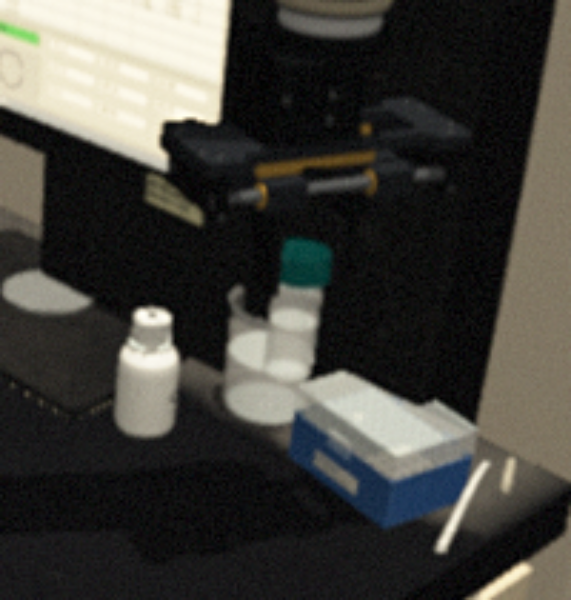

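>>> servo_tool(
  motion=[-0.03,0,0,0,0.003,0.03,0.3,-0.07,0.005,0,0,0.003,0.06,0.3,-0.105,0.03,0,0,0.003,0.1,0.3,-0.1177,0.075,0,0,0.003,0.14,0.3,-0.1177,0.125,0,0,0.003,0.18,0.3,-0.1177,0.18,0,0,0.003,0.22,0.3,-0.1177,0.235,0,0,0.003,0.26,0.3,-0.1177,0.285,0,0,0.003,0.3,0.3,-0.1177,0.33,0,0,0.003,0.33,0.3,-0.1177,0.365,0,0,0.003,0.347,0.3],
)

```text
time: 32.15
tcp_pos: [509.0, 135.6, 213.4]
eef_rot: [-3.141, -0.003, -0.021]
contact_force: [-0.1, -0.6, -0.2]
width: 0.458
```

```bash
python3 - <<'E'
from h import *
corr([508.5,158.2,145],-0.023)
E
```

```text
shift m [-0.0005  0.0226 -0.0684] rotvec [-0.001  0.003 -0.002] F [-0.1 -0.6 -0.2] w 0.458 t 32.15 j [-0.69  0.24  0.42  1.92 -0.12  1.   -0.24]
```

>>> servo_tool(
  motion=[-0.0005,0.008,0,0,0.003,-0.002,0.3,-0.0005,0.016,-0.005,0,0.003,-0.002,0.3,-0.0005,0.0226,-0.02,0,0.003,-0.002,0.3,-0.0005,0.0226,-0.035,0,0.003,-0.002,0.3,-0.0005,0.0226,-0.048,0,0.003,-0.002,0.3,-0.0005,0.0226,-0.053,0,0.003,-0.002,0.3,-0.0005,0.0226,-0.055,0,0.003,-0.002,0.3,-0.0005,0.0226,-0.055,0,0.003,-0.002,0.3,-0.0005,0.0226,-0.055,0,0.003,-0.002,0.3,-0.0005,0.0226,-0.055,0,0.003,-0.002,0.3],
)

```text
time: 33.4
tcp_pos: [508.7, 158.3, 158.7]
eef_rot: [-3.14, -0.001, -0.023]
contact_force: [-1.0, -0.5, -1.7]
width: 0.461
```

```bash
python3 - <<'E'
from h import *
corr([508.5,158.2,128.3],-0.023)
im={c:snap(c,c+'15') for c in('scene','top')}
o=np.hstack([cv2.resize(im['scene'][130:280,200:400],(533,400)),cv2.resize(im['top'][200:350,220:320],(267,400))]);cv2.imwrite('pics/c15.png',o[:,:,::-1])
E
```

```text
shift m [-0.0002 -0.0001 -0.0304] rotvec [-0.001  0.001 -0.   ] F [-1.  -0.5 -1.7] w 0.461 t 33.4 j [-0.7   0.32  0.4   1.96 -0.16  0.89 -0.25]
```

View pics/c15.png

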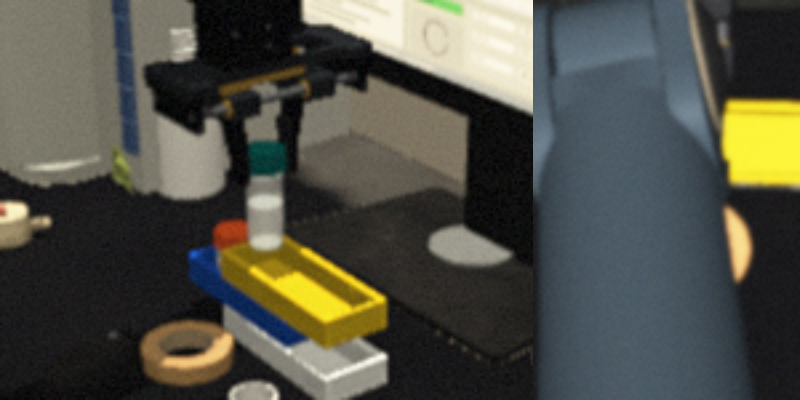

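>>> servo_tool(
  motion=[0,0,-0.006,-0.001,0.001,0,0.3,0,0,-0.012,-0.001,0.001,0,0.3,0,0,-0.018,-0.001,0.001,0,0.3,0,0,-0.023,-0.001,0.001,0,0.3,0,0,-0.026,-0.001,0.001,0,0.3,0,0,-0.028,-0.001,0.001,0,0.3,0,0,-0.028,-0.001,0.001,0,0.3,0,0,-0.028,-0.001,0.001,0,0.3,0,0,-0.028,-0.001,0.001,0,0.3,0,0,-0.028,-0.001,0.001,0,0.3],
)

```text
time: 34.75
tcp_pos: [508.7, 158.3, 130.7]
eef_rot: [-3.141, 0.0, -0.023]
contact_force: [0.1, 0.8, -0.9]
width: 0.467
```

```bash
python3 - <<'E'
from h import *
corr([508.5,158.2,128.3],-0.023)
im={c:snap(c,c+'16') for c in('scene','top')}
cv2.imwrite('pics/c16.png',cv2.resize(im['scene'][130:280,200:400],(800,600))[:,:,::-1])
E
```

```text
shift m [-0.0002 -0.0001 -0.0024] rotvec [-0. -0. -0.] F [ 0.1  0.8 -0.9] w 0.467 t 34.75 j [-0.69  0.36  0.38  1.98 -0.18  0.83 -0.23]
```

View pics/c16.png

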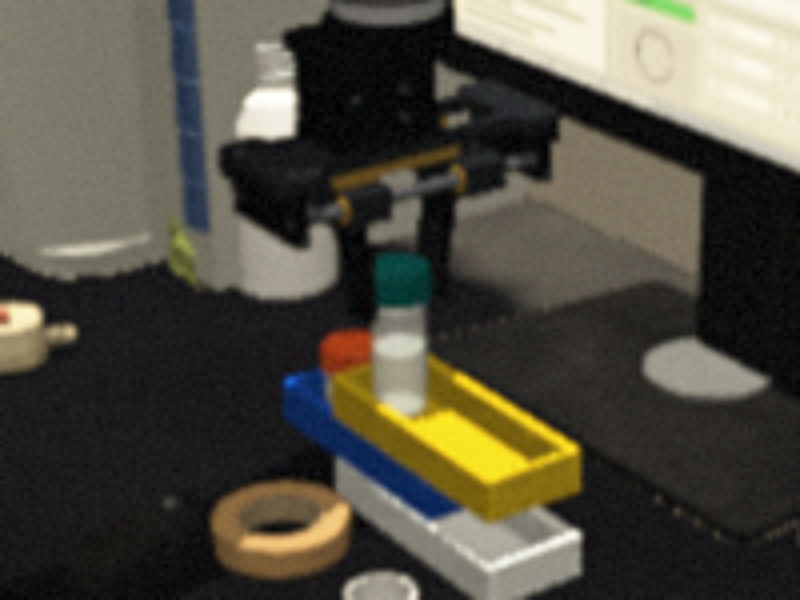

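Tube is inside the yellow tray. Lowering the last 2.5 mm and releasing.

>>> servo_tool(
  motion=[0,0,-0.001,0,0,0,0.3,0,0,-0.002,0,0,0,0.3,0,0,-0.0026,0,0,0,0.3,0,0,-0.0026,0,0,0,0.3,0,0,-0.0026,0,0,0,0.5,0,0,-0.0026,0,0,0,0.65,0,0,-0.0026,0,0,0,0.8,0,0,-0.0026,0,0,0,0.8,0,0,-0.0026,0,0,0,0.8,0,0,0.01,0,0,0,0.8],
)

```text
time: 36.1
tcp_pos: [507.9, 158.0, 140.4]
eef_rot: [3.141, 0.002, -0.023]
contact_force: [0.3, -0.0, -1.0]
width: 0.798
```

>>> servo_tool(
  motion=[0,0,0.02,0,0,0,0.8,0,0,0.05,0,0,0,0.8,0,0,0.09,0,0,0,0.8,0,-0.04,0.12,0,0,0,0.8,0,-0.09,0.13,0,0,0,0.8,0,-0.14,0.13,0,0,0,0.8,0,-0.19,0.13,0,0,0,0.8,0,-0.25,0.13,0,0,0,0.8,0,-0.3,0.13,0,0,0,0.8,0,-0.33,0.13,0,0,0,0.8],
)

```text
time: 37.35
tcp_pos: [507.4, -175.2, 271.6]
eef_rot: [3.14, 0.001, -0.027]
contact_force: [0.9, 0.3, -0.4]
width: 0.798
```

```bash
python3 - <<'E'
from h import *
im={c:snap(c,c+'17') for c in('scene','top')}
corr([0,0,0],0)
o=np.hstack([cv2.resize(im['scene'][180:330,180:380],(400,300)),cv2.resize(im['top'][200:350,200:400],(400,300))]);cv2.imwrite('pics/c17.png',o[:,:,::-1])
print('bottle',find('top','bottle_c'))
for cs in(['top'],['scene']): print(cs,'tube',fitcap(cs,im,'teal',[508,158],135,155),'jar',fitcap(cs,im,'orange',[510,214],70,85))
YG=lambda im: im[:,:,0].astype(int)-im[:,:,2]
c='top'
print([edges(im[c],c,507.5,104.1,-.023,xo,84,-110,105,YG) for xo in(-29,29)],[edges(im[c],c,507.5,104.1,-.023-np.pi/2,y,84,-60,60,YG) for y in(70,20,-20)],[edges(im[c],c,507.5,104.1,-.023,xo,56,100,170,BR) for xo in(-29,29)],[edges(im[c],c,507.5,104.1,-.023-np.pi/2,-y,56,-60,60,BR) for y in(90,136)])
E
```

```text
shift m [-0.5071  0.1765 -0.2715] rotvec [ 0.003 -0.001  0.03 ] F [-0.2 -0.2 -0.5] w 0.802 t 37.45 j [-0.28  0.22  0.64  1.83 -0.14  1.14  0.38]
bottle [(0.57, array([668.8, -45.6,  72.4]))]
['top'] tube (array([508.2, 159.5]), array([ 0., -0.])) jar (array([510.9, 213.2]), array([-0.,  0.]))
['scene'] tube (array([507.8, 160.3]), array([ 0., -0.])) jar (array([509.4, 222.8]), array([-0.,  0.]))
[[-83.0, 82.0], [-83.0, 82.0]] [[-34.5, 35.0], [-34.0, 35.0], [-33.5, 34.5]] [[145.0], [145.0]] [[-34.0, -7.5, 7.0, 34.5], [-33.5, -6.0, 12.5, 36.0]]
```

View pics/c17.png

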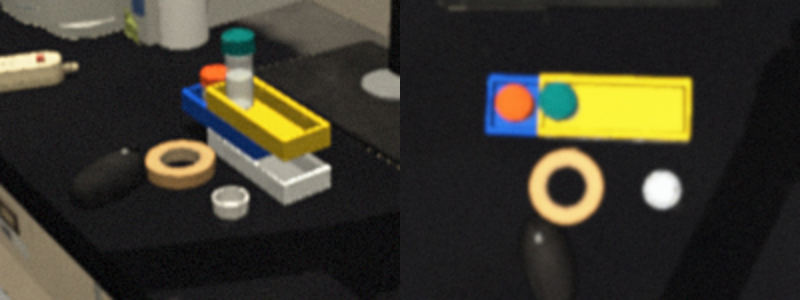

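```bash
python3 -c "
from plant import bot
print(bot.close_job(), bot.get_state()['time'])"
```

```text
the job is handed in; nothing more can be done
the job is handed in; nothing more can be done
```

The stand is built in the order asked and handed in at about 37.5 s, with everything released and the arm clear. I laid blue on the white tray, then yellow on blue. The jar went into blue's open end next, and the tube last into yellow's end beside the jar.

**Last checks, top camera unless noted:**
- **Yellow:** its ends and sides lie within about 1 mm of the white tray's.
- **Blue:** shifted about 61 mm towards the tape, about 1 mm over the 60 mm asked. Sideways it sits about 1 mm off the white tray.
- **Jar and tube:** both stand upright in both camera pictures. The jar is roughly in the middle of blue's open end, at (511, 213). The tube is near the end of yellow by the jar, at (508, 160).
- **Small bottle:** not touched. It reads about 4 mm from its first position, which is within the detector's accuracy.

**Checks that disagreed:**
- **Blue:** the outline fit gave a shift of about 64 mm (65 mm in the scene camera). Direct edge measurements gave 61–62 mm, and I trusted those.
- **Jar:** the scene camera placed it 8–10 mm further out than the top camera. Yellow and the tube partly hide its cap in that view, so I used the top camera.
- **Yellow:** the first two-camera fit came out wrong and I discarded it. The two single-camera fits agreed.

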